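# Find the heavy side of a bowl blank on the lathe

### The arm

A 7-joint arm with a two-finger parallel gripper is mounted at the origin on the work surface. World frame = base frame: x ahead of the robot, y to its left, z up, the work surface at z = 0. Lengths are in mm, angles in rad, forces in N, time in s.
With the tool pointing down it reaches from about 400 to 925 mm from the base axis. Payload 4.1 kg.
Tool frame: the origin (TCP) lies midway between the tips of the shut fingers; the grasp point (between the pads) lies 19 mm behind it; z points along the fingers, y is the line along which they close (so a half turn about z gives the same grasp; the last joint's range is limited). The gripper opens to 85 mm and grips with 20 to 120 N. Pads are 22 mm wide; open, the fingers measure 114 mm over their backs; the gripper's body (76 mm by 85 mm) begins 54 mm behind the grasp point. The pads swing forward as they close: fully open they stand 13 mm farther back than shut.
Start: joints at [-1.246, 0.398, 0.045, 1.537, -0.019, 1.207, -0.051], TCP at [267.281, 592.54, 231.347] pointing down, gripper open.
Joint ranges: [-2.82, 2.82], [-0.49, 2.23], [-1.37, 1.46], [0, 2.46], [-1.36, 4.5], [0.23, 2], [-2.94, 2.94]. Speed limits (rad/s): [2.57, 2.57, 3.14, 3.14, 3.14, 3.14, 3.14].

### API

Orientations are given as [roll, pitch, yaw] about the fixed x, y, z axes, in that order (R = Rz(yaw) Ry(pitch) Rx(roll)).
In Python, from station import robot gives the robot as it stands. The module is installed in compiled form; this text tells all that it offers.
- The arm moves only by the tool jog_arm, never from a script. Its argument "increments" is a list of rows, each a list of 7 numbers: the shift along the world's x, y, z as a fraction of full scale, then the turn, a rotation vector about the world's x, y, z as a fraction of full scale, then the opening, from 0 (shut) to 1 (fully open). In form: [[tx, ty, tz, wx, wy, wz, claw], ...]. A call has 1 to 12 rows; each row is the pose to reach, as a shift and turn from the pose commanded when the call began; what a row does not reach only later rows make up. Full scale, the value 1, is 300 mm for a shift and 0.5 rad for a turn. A row lasts 1/8 s, in which the tool goes at most 62.5 mm and 10.7 degrees, less where a joint would pass 70% of its speed; a pose out of reach is approached as far as the arm can. A call with a number of a shift or a turn outside -1 to 1 is refused whole. A call with a gripper value outside its range is refused whole. The fingers move at their own pace and stop on an object; the grip force is fixed at half the most. Time passes only in rows, so rows that repeat a pose let the fingers close. It gives the time, the measured TCP pose, the force, the opening and the grip force at its end, in the units of the state.
- robot.get_state(): the state, without advancing time (a new reading comes with each control period).
- robot.capture(name): name is "scene" or "top" or "wrist"; returns (picture, depth): 420x560x3 uint8, blue, green, red; 420x560 float32, mm along the optical axis (not along the pixel's ray), 0 where there is no reading.
- robot.camera_params(name): a dict with "fx", "fy", "cx", "cy" (pixels), "k1" (the pictures are not rectified: a ray, as slopes to the right and down, at radius r is drawn at 1 + k1 r^2 times it, then the intrinsics apply), "R" (3x3) and "t" (3): a world point X has camera coordinates R X + t. Camera axes: x right, y down, z forward; pixel columns grow to the right and rows downward; lengths in mm; the calibration is good to about 2 mm. A picture is of the moment at which its call begins: read the wrist's pose just before it. camera_params takes no time and is no camera call; for the wrist camera it gives the pose at the moment of the call.
- robot.job_done(): hands the job in; it is judged then, once.
The state is a dict: "t": time; "joint_positions": joint angles; "joint_vel": joint speeds; "joint_efforts": joint torques, N m; "tool_pos": TCP position; "tool_rot": TCP orientation; "ft_force": force on the tool from outside, world axes, zero at the start; "wrist_torque": the same for the moment, N m; "opening": finger opening in mm; "gripper_force": force on a finger pad.
Only numpy, scipy, OpenCV 4.12 (cv2) and the standard library are available. Lean on these libraries where they do the work, as an engineer would, in place of code of your own. Each camera call takes 0.05 s, during which the arm holds its last target. There are 200 camera calls.

### The job

The bowl blank on the bench lathe is denser on one side, which cannot be seen. Take hold of the crank handle of the headstock's handwheel, turn the spindle by it at least half a turn to feel where the blank is heavy, then bring that heavy side straight down and keep it there: finish with the gripper still closed on the crank handle and the spindle at rest. Leave the other things on the bench where they are.

Things in the scene. Friction and masses are not known exactly. Their poses are not given: they have to be found in the camera images.
- lathe: White bench lathe, fixed. Origin: on the table, straight below hub. z up; y level along the spindle, from the handwheel through the headstock (y 55 to 205 mm, x -80 to 80 mm, top 300 mm high) and the blank to the tailstock (ends at y 614 mm, has a fixed wheel of its own, not used); x points away from the robot. Its yaw is within 0.4 rad of zero.
- hub (a point): On the spindle axis, centre of the outer face of the headstock's handwheel, 215 mm above the table (lathe frame 0, 0, 215 mm). Black wheel with three spokes, 174 mm across, from lathe y 0 to 18 mm; nothing but the crank handle stands on its outer side (lathe -y).
- blank (a point): On the spindle axis, middle of the wooden bowl blank: round, 176 mm across, lathe y 262 to 327 mm. One side is denser, unseen, at a random angle to the handle: a weight moment of 0.14 to 0.22 N m x sine of that side's angle from straight down, so 2.3 to 3.7 N at the handle: it resists while the heavy side is going up and helps while it is going down. Wheel and handle are balanced.
- spindle (a joint): Angle of handwheel, crank and blank together, rad, unlimited. 0: crank handle straight above the hub; grows clockwise as seen facing the wheel with the headstock behind it: handle = hub + 60 mm x (sin angle along lathe x, cos angle along z). The bearings drag a steady 0.28 N m either way (4.7 N at the handle), so it stays at any angle it is left at.
- crank_sleeve: Wooden grip sleeve of the crank handle: level cylinder, 22 mm in diameter, 70 mm long, parallel to the spindle, 60 mm from its axis (lathe y -10 to -80 mm). Origin: its middle, on its axis (lathe y -45 mm); its y runs along it. It turns freely on its pin, so a gripper pointing down, closed on it across lathe x, can carry it round without turning.
- billet: Bystander: square wooden billet, 200 x 45 x 45 mm, lying on the table; origin under its centre.
- gouge: Bystander: turning gouge with wooden handle, 380 mm long, 34 mm thick, lying beyond the headstock; origin at the ferrule, x towards the steel tip.
- spool: Bystander: copper-coloured spool, 70 mm in diameter, 55 mm high, standing on the table in front of the headstock; origin under its centre.
- tub: Bystander: white plastic bowl, 150 mm across, 80 mm high; origin under its centre.
- drill: Bystander: cordless drill lying on its side, 260 x 210 mm, 64 mm high; origin under its barrel.
- chuck_key: Bystander: steel T-shaped chuck key, 80 x 90 mm, 15 mm thick, lying on top of the headstock; origin under it.
- spare_ring: Bystander: steel ring, 70 mm across, 12 mm high, lying on the lathe bed between blank and tailstock; origin under its centre.

How it is judged (in metres and radians):
On the way:
1. the spindle has been turned about half a turn away from where it stood, by the gripped crank handle (distance of crank_sleeve from where it was at the start of the episode above 0.115 m and contact force between the fingers and crank_sleeve above 1 N).
At the end, for the whole second after the job is handed in: The blank's heavy side is within 20 degrees of straight down, the spindle is at rest (under 0.1 rad/s), and the gripper is still closed on the crank handle (more than 2 N between fingers and sleeve) (height (world z) of dense_wood_c0 below 0.17741 m and contact force between the fingers and crank_sleeve above 2 N and velocity of joint spindle between -0.1 and 0.1 rad/s); the arm keeps its last pose, push and grip.
It fails at once if a bystander is moved more than 30 mm (distance of any of billet, gouge, spool, tub, drill, chuck_key, spare_ring from where it was at the start of the episode above 0.03 m).
It also fails if it takes over 72 s, if anything falls off the work surface, if the arm or the gripper's body presses on something with over 40 N, if the wrist force passes 120 N, or if a joint passes its speed limit or range.

## Working session

There is one attempt and no reset: what is moved stays moved. The work goes in short steps, Python scripts to look and compute and a tool call to move; the robot and the scene stay as the last step left them, time stands still between calls to the robot, and variables do not carry over. Pictures are saved under pics/ and viewed, at most 10 in all, crops included, and the job is handed in when it is done.

Besides the shell and the picture viewer there is one more tool, called after "Request:" by a JSON object that holds its "name" and its "arguments". jog_arm: Moves the arm, as the interface text tells. Its arguments: {"type":"object","properties":{"increments":{"type":"array"}},"required":["increments"]}

```bash
mkdir -p pics; cat > h.py <<'E'
from station import robot
import numpy as np, cv2
def pts(name):
    """picture, and world point per pixel (nan where no depth)"""
    p=robot.camera_params(name); im,d=robot.capture(name)
    v,u=np.mgrid[:420,:560].astype(float)
    K=np.array([[p['fx'],0,p['cx']],[0,p['fy'],p['cy']],[0,0,1]])
    xd=(u-p['cx'])/p['fx']; yd=(v-p['cy'])/p['fy']; x,y=xd.copy(),yd.copy()
    for _ in range(20):
        s=1+p['k1']*(x*x+y*y); x,y=xd/s,yd/s
    C=np.stack([x*d,y*d,d],-1).astype(float); C[d==0]=np.nan
    return im,(C-np.array(p['t']))@np.array(p['R'])
E
python3 - <<'E'
from h import *
s=robot.get_state(); print({k:np.round(v,3) for k,v in s.items()})
ims=[]
for n in ('scene','top'):
    im,W=pts(n); np.save(f'{n}.npy',W); cv2.imwrite(f'{n}_raw.png',im)
    cv2.imwrite(f'pics/{n}0.png',im); p=robot.camera_params(n); R=np.array(p['R']); print(n,-R.T@p['t'],R[2])
E
```

```text
{'t': np.float64(0.0), 'joint_positions': array([-1.246,  0.399,  0.045,  1.538, -0.019,  1.207, -0.051]), 'joint_vel': array([-0.   , -0.   , -0.   ,  0.001, -0.001, -0.002,  0.001]), 'joint_efforts': array([-0.0000e+00, -4.7513e+01,  1.3640e+00, -2.5423e+01,  1.2000e-02,
        1.0000e-02, -0.0000e+00]), 'tool_pos': array([267.005, 591.919, 230.253]), 'tool_rot': array([-3.14 ,  0.   ,  2.718]), 'ft_force': array([-0.511, -0.265, -0.879]), 'wrist_torque': array([ 0.002,  0.014, -0.007]), 'gripper_force': np.float64(0.0), 'opening': np.float64(85.61)}
scene [1129.47019752  111.81276983 1190.43212356] [-0.48422285 -0.13882574 -0.8638609 ]
top [ 353.81567862  -42.48136368 1621.56424696] [ 0.1407368  -0.0180465  -0.98988256]
```

View pics/scene0.png

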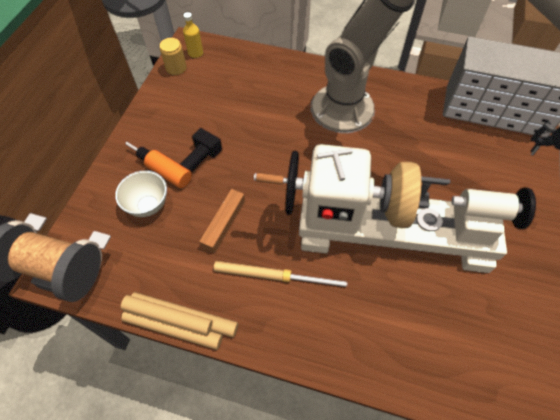

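View pics/top0.png

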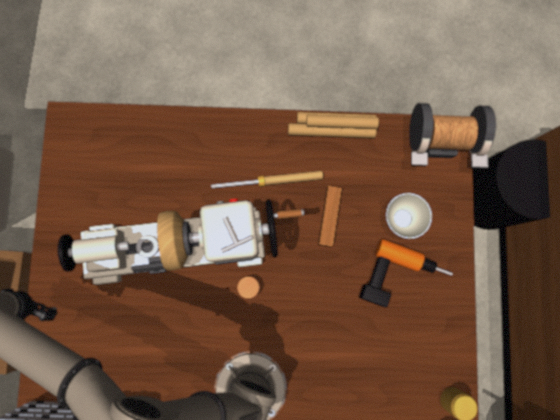

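The crank sleeve shows at about (290,213) in the top view and (270,178) in the scene view. The handwheel is near (271,228) in top. The billet (331,216) and the spool (248,288) stand close by.

```bash
python3 - <<'E'
from h import *
T=np.load('top.npy');S=np.load('scene.npy');ti=cv2.imread('top_raw.png');si=cv2.imread('scene_raw.png')
for n,W,im,(a,b,c,d) in (('top',T,ti,(204,222,272,322)),('scene',S,si,(168,190,248,292))):
    P=W[a:b,c:d].reshape(-1,3); h=cv2.cvtColor(im,cv2.COLOR_BGR2HSV)[a:b,c:d].reshape(-1,3)
    m=(P[:,2]>100)&(h[:,2]>60); Q=P[m]; print(n,m.sum(),Q.min(0),Q.max(0),np.median(Q,0))
    o=np.argsort(Q[:,1]); 
    for q in np.array_split(Q[o],6): print(np.round(q.mean(0)),q[:,2].max().round(), len(q))
# wheel points: dark, z>100, near handwheel
for n,W,im,(a,b,c,d) in (('top',T,ti,(195,265,262,282)),('scene',S,si,(145,220,280,305))):
    P=W[a:b,c:d].reshape(-1,3); v=im[a:b,c:d].reshape(-1,3).max(1); m=(P[:,2]>110)&(v<45); Q=P[m]
    cen=Q.mean(0); u,s,vt=np.linalg.svd(Q-cen); print(n,'wheel',m.sum(),cen,Q.min(0),Q.max(0),vt[2],s)
# headstock top: 300 high white
m=(abs(T[...,2]-300)<8)&(ti.min(2)>120); m[:,:195]=0;m[:,265:]=0
print(m.sum(),cv2.minAreaRect(T[m][:,:2].astype(np.float32)), np.median(T[m],0))
# tailstock top axis
for nm,(u,v) in dict(spool=(248,287),billet=(331,216),tub=(409,216),base=(250,385)).items(): print(nm,T[v,u].round())
E
```

```text
top 213 [ 523.49940428 -135.94879067  262.30314267] [552.34243895 -53.35938782 299.07584986] [537.54271401 -95.85054856 276.86895169]
[ 542. -129.  275.] 282.0 36
[ 541. -115.  278.] 289.0 36
[ 538. -102.  276.] 282.0 36
[537. -89. 277.] 284.0 35
[534. -76. 277.] 286.0 35
[533. -63. 276.] 299.0 35
scene 288 [ 512.82649985 -139.68640272  260.97459668] [562.5981778  -50.4255804  298.22506527] [545.58193552 -95.41555929 274.5895415 ]
[ 549. -131.  273.] 280.0 48
[ 547. -116.  274.] 280.0 48
[ 546. -102.  274.] 281.0 48
[543. -89. 274.] 281.0 48
[542. -75. 273.] 280.0 48
[539. -59. 279.] 298.0 48
top wheel 356 [494.48120256 -49.34997503 279.61138879] [418.12190244 -65.99303915 147.1908415 ] [578.68527003 -32.18379949 310.02608121] [-0.15415878  0.98615619  0.06108232] [856.51905616 556.28590276  91.20607603]
scene wheel 401 [535.1929162  -44.0304212  256.37874115] [432.67641976 -62.68025962 138.21288245] [589.79310248 -31.63926352 304.00631811] [ 0.12510723 -0.99135066 -0.03964919] [926.73793366 728.23999103  74.89077309]
2486 ((482.688232421875, 71.03630065917969), (154.77090454101562, 146.00221252441406), 8.919239044189453) [484.98680198  74.51767066 300.45376996]
spool [324.  18.  54.]
billet [ 565. -248.   50.]
tub [ 580. -522.    4.]
base [ 64.  -5. 265.]
```

Request:
{"name": "jog_arm", "arguments": {"increments": [[0,0,0.2,0,0,0,1],[0,0,0.4,0,0,0,1],[0,0,0.6,0,0,0,1],[0,0,0.75,0,0,0,1],[0.05,-0.12,0.75,0,0,-0.1,1],[0.1,-0.25,0.75,0,0,-0.22,1],[0.15,-0.38,0.75,0,0,-0.34,1],[0.2,-0.5,0.75,0,0,-0.46,1],[0.25,-0.63,0.75,0,0,-0.58,1],[0.3,-0.76,0.75,0,0,-0.7,1],[0.35,-0.88,0.75,0,0,-0.8,1],[0.4,-1,0.75,0,0,-0.9,1]]}}

```text
t: 1.6
tool_pos: [387.9, 290.7, 456.2]
tool_rot: [-3.142, 0.0, 2.266]
ft_force: [0.1, -0.1, 0.7]
opening: 84.8
gripper_force: 0.0
```

Request:
{"name": "jog_arm", "arguments": {"increments": [[0.06,-0.12,0,0,0,-0.1,1],[0.12,-0.25,0,0,0,-0.22,1],[0.18,-0.38,0,0,0,-0.34,1],[0.24,-0.5,0,0,0,-0.46,1],[0.3,-0.63,0,0,0,-0.58,1],[0.36,-0.76,0,0,0,-0.7,1],[0.42,-0.88,0,0,0,-0.8,1],[0.48,-1,0,0,0,-0.9,1],[0.48,-1,0,0,0,-0.9,1]]}}

```text
t: 2.72
tool_pos: [531.6, -12.2, 456.2]
tool_rot: [-3.141, 0.002, 1.81]
ft_force: [-0.0, 0.3, -0.3]
opening: 85.4
gripper_force: 0.0
```

Request:
{"name": "jog_arm", "arguments": {"increments": [[0.01,-0.15,-0.1,0,0,-0.1,1],[0.036,-0.327,-0.2,0,0,-0.18,1],[0.036,-0.327,-0.25,0,0,-0.18,1],[0.036,-0.327,-0.25,0,0,-0.18,1]]}}

```text
t: 3.22
tool_pos: [541.5, -104.4, 380.2]
tool_rot: [-3.139, -0.002, 1.729]
ft_force: [0.7, 0.1, 0.0]
opening: 85.6
gripper_force: 0.0
```

```bash
python3 - <<'E'
from h import *
im,W=pts('wrist'); np.save('w.npy',W); cv2.imwrite('pics/wrist1.png',im)
print(robot.get_state()['tool_pos'],robot.get_state()['tool_rot'])
E
```

```text
[ 542.21298803 -103.80250534  381.25974458] [-3.14135998e+00 -1.17520085e-03  1.73043232e+00]
```

View pics/wrist1.png

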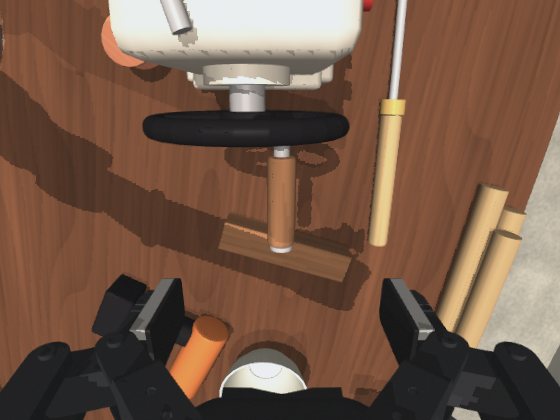

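The wrist view shows the sleeve upright at column 281, rows 157–247, centred between the fingers. The wheel spans columns 143–349 at row 128 and its shaft is at column 247.

```bash
python3 - <<'E'
from h import *
W=np.load('w.npy'); 
for v in (165,180,200,220,240):
    r=W[v,262:302]; m=r[:,2]>200; q=r[m]; k=q[:,2].argmax(); print(v,m.sum(),q[0].round(1),q[-1].round(1),'mid',q[:,:2].mean(0).round(1),'zmax',np.sort(q[:,2])[-5:].mean().round(1))
r=W[128,130:360]; q=r[r[:,2]>150]; print('wheel',q[0].round(),q[-1].round())
q=W[110:148,140:352].reshape(-1,3); im=cv2.imread('pics/wrist1.png')[110:148,140:352].reshape(-1,3)
q=q[(q[:,2]>200)&(im.max(1)<70)]; rel=q-[502.4,-57.6,0]; c,s=np.cos(.15),np.sin(.15)
print('lathe x',(rel[:,0]*c+rel[:,1]*s).min(),(rel[:,0]*c+rel[:,1]*s).max(),'y',np.percentile(-rel[:,0]*s+rel[:,1]*c,[1,99]),'z',q[:,2].max())
q=W[85:108,228:266].reshape(-1,3);q=q[(q[:,2]>190)];rel=q-[502.4,-57.6,0];lx=rel[:,0]*c+rel[:,1]*s;print('shaft',np.percentile(lx,[2,50,98]),q[:,2].max())
E
```

```text
165 29 [525.4 -71.7 269.9] [545.7 -68.6 268.9] mid [535.4 -69.1] zmax 278.0
180 29 [527.  -83.1 268.8] [547.6 -79.7 269.4] mid [537.1 -80. ] zmax 277.5
200 29 [529.3 -98.8 267.9] [550.5 -95.8 266.4] mid [539.5 -95.1] zmax 277.4
220 28 [ 531.6 -114.9  267.8] [ 552.3 -111.4  268.3] mid [ 541.6 -110.7] zmax 277.3
240 28 [ 534.  -132.   266.9] [ 555.2 -128.4  267.2] mid [ 544.1 -126.8] zmax 277.9
wheel [428. -61. 258.] [586. -38. 238.]
lathe x -74.56226307137214 83.81940298722914 y [-0.18752134 18.5619241 ] z 303.32849537485924
shaft [-11.98015505   2.95220048  15.99611939] 231.39233171283547
```

Request:
{"name": "jog_arm", "arguments": {"increments": [[0,-0.017,-0.15,0,0,0,1],[0,-0.017,-0.3,0,0,0,1],[0,-0.017,-0.4,0,0,0,1],[0,-0.017,-0.445,0,0,0,1],[0,-0.017,-0.445,0,0,0,1],[0,-0.017,-0.445,0,0,0,0],[0,-0.017,-0.445,0,0,0,0],[0,-0.017,-0.445,0,0,0,0],[0,-0.017,-0.445,0,0,0,0],[0,-0.017,-0.445,0,0,0,0],[0,-0.017,-0.445,0,0,0,0],[0,-0.017,-0.445,0,0,0,0]]}}

```text
t: 4.78
tool_pos: [542.1, -110.8, 248.3]
tool_rot: [3.141, -0.0, 1.728]
ft_force: [-2.0, 0.5, 5.5]
opening: 20.2
gripper_force: 58.7
```

```bash
cat > gen.py <<'E'
import numpy as np
def rel(a0,degs,X=(.989,.149)):
    f=lambda a:np.array([.2*np.sin(a)*X[0],.2*np.sin(a)*X[1],.2*np.cos(a)])
    return [list(map(float,np.round(f(a0+np.radians(d))-f(a0),3))) for d in degs]
E
python3 -c "
from gen import *
for k in range(11): print(k,rel(.54+np.radians(30*k),range(5,31,5)))"
```

```text
0 [[0.014, 0.002, -0.01], [0.028, 0.004, -0.02], [0.04, 0.006, -0.032], [0.052, 0.008, -0.046], [0.062, 0.009, -0.06], [0.071, 0.011, -0.074]]
1 [[0.008, 0.001, -0.016], [0.014, 0.002, -0.032], [0.019, 0.003, -0.049], [0.022, 0.003, -0.066], [0.024, 0.004, -0.083], [0.025, 0.004, -0.1]]
2 [[-0.001, -0.0, -0.017], [-0.004, -0.001, -0.035], [-0.008, -0.001, -0.052], [-0.013, -0.002, -0.068], [-0.02, -0.003, -0.084], [-0.028, -0.004, -0.1]]
3 [[-0.01, -0.001, -0.015], [-0.02, -0.003, -0.028], [-0.032, -0.005, -0.041], [-0.045, -0.007, -0.052], [-0.059, -0.009, -0.063], [-0.074, -0.011, -0.072]]
4 [[-0.015, -0.002, -0.008], [-0.031, -0.005, -0.014], [-0.048, -0.007, -0.019], [-0.065, -0.01, -0.023], [-0.082, -0.012, -0.025], [-0.099, -0.015, -0.025]]
5 [[-0.017, -0.003, 0.001], [-0.034, -0.005, 0.004], [-0.051, -0.008, 0.008], [-0.067, -0.01, 0.013], [-0.083, -0.013, 0.02], [-0.098, -0.015, 0.028]]
6 [[-0.014, -0.002, 0.01], [-0.028, -0.004, 0.02], [-0.04, -0.006, 0.032], [-0.052, -0.008, 0.046], [-0.062, -0.009, 0.06], [-0.071, -0.011, 0.074]]
7 [[-0.008, -0.001, 0.016], [-0.014, -0.002, 0.032], [-0.019, -0.003, 0.049], [-0.022, -0.003, 0.066], [-0.024, -0.004, 0.083], [-0.025, -0.004, 0.1]]
8 [[0.001, 0.0, 0.017], [0.004, 0.001, 0.035], [0.008, 0.001, 0.052], [0.013, 0.002, 0.068], [0.02, 0.003, 0.084], [0.028, 0.004, 0.1]]
9 [[0.01, 0.001, 0.015], [0.02, 0.003, 0.028], [0.032, 0.005, 0.041], [0.045, 0.007, 0.052], [0.059, 0.009, 0.063], [0.074, 0.011, 0.072]]
10 [[0.015, 0.002, 0.008], [0.031, 0.005, 0.014], [0.048, 0.007, 0.019], [0.065, 0.01, 0.023], [0.082, 0.012, 0.025], [0.099, 0.015, 0.025]]
```

Request:
{"name": "jog_arm", "arguments": {"increments": [[0.014,0.002,-0.01,0,0,0,0],[0.028,0.004,-0.02,0,0,0,0],[0.04,0.006,-0.032,0,0,0,0],[0.052,0.008,-0.046,0,0,0,0],[0.062,0.009,-0.06,0,0,0,0],[0.071,0.011,-0.074,0,0,0,0]]}}

```text
t: 5.52
tool_pos: [564.0, -107.5, 226.2]
tool_rot: [3.14, 0.0, 1.728]
ft_force: [-2.0, -0.2, 5.8]
opening: 20.3
gripper_force: 59.0
```

Request:
{"name": "jog_arm", "arguments": {"increments": [[0.008,0.001,-0.016,0,0,0,0],[0.014,0.002,-0.032,0,0,0,0],[0.019,0.003,-0.049,0,0,0,0],[0.022,0.003,-0.066,0,0,0,0],[0.024,0.004,-0.083,0,0,0,0],[0.025,0.004,-0.1,0,0,0,0]]}}

```text
t: 6.28
tool_pos: [572.0, -106.2, 196.6]
tool_rot: [3.139, 0.0, 1.728]
ft_force: [-0.8, 0.7, 7.3]
opening: 20.3
gripper_force: 59.1
```

Request:
{"name": "jog_arm", "arguments": {"increments": [[-0.001,0,-0.017,0,0,0,0],[-0.004,-0.001,-0.035,0,0,0,0],[-0.008,-0.001,-0.052,0,0,0,0],[-0.013,-0.002,-0.068,0,0,0,0],[-0.02,-0.003,-0.084,0,0,0,0],[-0.028,-0.004,-0.1,0,0,0,0]]}}

```text
t: 7.02
tool_pos: [564.6, -107.4, 167.1]
tool_rot: [3.137, 0.001, 1.728]
ft_force: [0.1, 0.3, 8.7]
opening: 20.2
gripper_force: 59.1
```

Request:
{"name": "jog_arm", "arguments": {"increments": [[-0.01,-0.001,-0.015,0,0,0,0],[-0.02,-0.003,-0.028,0,0,0,0],[-0.032,-0.005,-0.041,0,0,0,0],[-0.045,-0.007,-0.052,0,0,0,0],[-0.059,-0.009,-0.063,0,0,0,0],[-0.074,-0.011,-0.072,0,0,0,0]]}}

```text
t: 7.78
tool_pos: [544.9, -110.4, 145.8]
tool_rot: [3.131, 0.002, 1.728]
ft_force: [5.4, 0.7, 4.0]
opening: 20.7
gripper_force: 58.9
```

Request:
{"name": "jog_arm", "arguments": {"increments": [[-0.015,-0.002,-0.008,0,0,0,0],[-0.031,-0.005,-0.014,0,0,0,0],[-0.048,-0.007,-0.019,0,0,0,0],[-0.065,-0.01,-0.023,0,0,0,0],[-0.082,-0.012,-0.025,0,0,0,0],[-0.099,-0.015,-0.025,0,0,0,0]]}}

```text
t: 8.52
tool_pos: [513.5, -115.3, 136.3]
tool_rot: [3.135, 0.003, 1.728]
ft_force: [6.3, 0.2, -5.1]
opening: 20.6
gripper_force: 58.9
```

Request:
{"name": "jog_arm", "arguments": {"increments": [[-0.017,-0.003,0.001,0,0,0,0],[-0.034,-0.005,0.004,0,0,0,0],[-0.051,-0.008,0.008,0,0,0,0],[-0.067,-0.01,0.013,0,0,0,0],[-0.083,-0.013,0.02,0,0,0,0],[-0.098,-0.015,0.028,0,0,0,0]]}}

```text
t: 9.28
tool_pos: [481.2, -120.2, 145.3]
tool_rot: [3.141, 0.001, 1.728]
ft_force: [3.6, -2.1, -2.2]
opening: 20.1
gripper_force: 59.1
```

Request:
{"name": "jog_arm", "arguments": {"increments": [[-0.014,-0.002,0.01,0,0,0,0],[-0.028,-0.004,0.02,0,0,0,0],[-0.04,-0.006,0.032,0,0,0,0],[-0.052,-0.008,0.046,0,0,0,0],[-0.062,-0.009,0.06,0,0,0,0],[-0.071,-0.011,0.074,0,0,0,0]]}}

```text
t: 10.02
tool_pos: [460.3, -123.3, 167.9]
tool_rot: [3.14, 0.001, 1.728]
ft_force: [5.4, -1.6, -0.8]
opening: 19.9
gripper_force: 59.1
```

Request:
{"name": "jog_arm", "arguments": {"increments": [[-0.008,-0.001,0.016,0,0,0,0],[-0.014,-0.002,0.032,0,0,0,0],[-0.019,-0.003,0.049,0,0,0,0],[-0.022,-0.003,0.066,0,0,0,0],[-0.024,-0.004,0.083,0,0,0,0],[-0.025,-0.004,0.1,0,0,0,0]]}}

```text
t: 10.78
tool_pos: [453.3, -124.5, 197.9]
tool_rot: [3.139, 0.001, 1.728]
ft_force: [6.6, -2.8, -2.5]
opening: 20.3
gripper_force: 59.1
```

Request:
{"name": "jog_arm", "arguments": {"increments": [[0.001,0,0.017,0,0,0,0],[0.004,0.001,0.035,0,0,0,0],[0.008,0.001,0.052,0,0,0,0],[0.013,0.002,0.068,0,0,0,0],[0.02,0.003,0.084,0,0,0,0],[0.028,0.004,0.1,0,0,0,0]]}}

```text
t: 11.52
tool_pos: [461.8, -123.1, 227.4]
tool_rot: [3.139, 0.001, 1.728]
ft_force: [7.6, -2.7, -7.4]
opening: 19.9
gripper_force: 59.0
```

Request:
{"name": "jog_arm", "arguments": {"increments": [[0.01,0.001,0.015,0,0,0,0],[0.02,0.003,0.028,0,0,0,0],[0.032,0.005,0.041,0,0,0,0],[0.045,0.007,0.052,0,0,0,0],[0.059,0.009,0.063,0,0,0,0],[0.074,0.011,0.072,0,0,0,0]]}}

```text
t: 12.28
tool_pos: [481.2, -120.1, 247.4]
tool_rot: [-3.138, 0.0, 1.728]
ft_force: [3.7, -3.1, -9.2]
opening: 20.3
gripper_force: 59.0
```

Request:
{"name": "jog_arm", "arguments": {"increments": [[0.015,0.002,0.008,0,0,0,0],[0.031,0.005,0.014,0,0,0,0],[0.048,0.007,0.019,0,0,0,0],[0.065,0.01,0.023,0,0,0,0],[0.082,0.012,0.025,0,0,0,0],[0.099,0.015,0.025,0,0,0,0]]}}

```text
t: 13.02
tool_pos: [512.5, -115.3, 256.3]
tool_rot: [-3.14, -0.0, 1.728]
ft_force: [-2.1, -4.8, -4.1]
opening: 19.9
gripper_force: 59.4
```

```bash
cat > fit.py <<'E'
import numpy as np
d=np.array([[564,-107.5,226.2,-2,-.2,5.8],[572,-106.2,196.6,-.8,.7,7.3],[564.6,-107.4,167.1,.1,.3,8.7],[544.9,-110.4,145.8,5.4,.7,4],[513.5,-115.3,136.3,6.3,.2,-5.1],[481.2,-120.2,145.3,3.6,-2.1,-2.2],[460.3,-123.3,167.9,5.4,-1.6,-.8],[453.3,-124.5,197.9,6.6,-2.8,-2.5],[461.8,-123.1,227.4,7.6,-2.7,-7.4],[481.2,-120.1,247.4,3.7,-3.1,-9.2],[512.5,-115.3,256.3,-2.1,-4.8,-4.1]])
X=np.array([.989,.149]); lx=d[:,:2]@X; z=d[:,2]
c=np.linalg.lstsq(np.c_[2*lx,2*z,np.ones(len(z))],lx**2+z**2,rcond=None)[0]; R=np.sqrt(c[2]+c[0]**2+c[1]**2)
a=np.unwrap(np.arctan2(lx-c[0],z-c[1])); fx=d[:,3:5]@X; fz=d[:,5]
res=-(fx*np.cos(a)-fz*np.sin(a)); rad=fx*np.sin(a)+fz*np.cos(a)
print('circle',c[:2],R); print(np.c_[a,res,rad].round(2))
s=np.r_[np.ones(11)]
for A,y in ((np.c_[s,np.sin(a),np.cos(a)],res),(np.c_[np.sin(a),np.cos(a)],res-4.67)):
    p,r,*_=np.linalg.lstsq(A,y,rcond=None); M=np.hypot(p[-2],p[-1]); print(p,'M',M,'c',np.arctan2(p[-1],p[-2]),'rms',np.sqrt(r/11),'a_down',(-np.arctan2(p[-1],p[-2]))%(2*np.pi))
E
python3 fit.py
```

```text
circle [489.78947262 196.28458199] 60.076177290972645
[[ 1.05  6.03  1.15]
 [ 1.57  7.3  -0.65]
 [ 2.08  7.68 -4.1 ]
 [ 2.57  6.74 -0.4 ]
 [ 3.13  6.18  5.19]
 [ 3.7   3.92  0.15]
 [ 4.22  3.12 -4.12]
 [ 4.74  2.33 -6.18]
 [ 5.26  2.65 -9.92]
 [ 5.73  2.14 -9.5 ]
 [ 6.28  2.8  -4.1 ]]
[ 4.64800701  2.39736402 -1.2825506 ] M 2.71887665727702 c -0.49124130965440543 rms [0.36450431] a_down 0.49124130965440543
[ 2.39951908 -1.27912406] M 2.719163509742583 c -0.4897563182183942 rms [0.36515726] a_down 0.4897563182183942
```

```bash
python3 -c "
from gen import *
for k in range(11,0,-1): print(k,rel(.54+np.radians(30*k),[-7.5,-15,-22.5,-30]))"
```

```text
11 [[-0.026, -0.004, -0.001], [-0.051, -0.008, -0.006], [-0.076, -0.011, -0.014], [-0.099, -0.015, -0.025]]
10 [[-0.022, -0.003, -0.014], [-0.041, -0.006, -0.031], [-0.059, -0.009, -0.05], [-0.074, -0.011, -0.072]]
9 [[-0.012, -0.002, -0.023], [-0.021, -0.003, -0.048], [-0.026, -0.004, -0.073], [-0.028, -0.004, -0.1]]
8 [[0.001, 0.0, -0.026], [0.006, 0.001, -0.052], [0.014, 0.002, -0.077], [0.025, 0.004, -0.1]]
7 [[0.014, 0.002, -0.022], [0.031, 0.005, -0.042], [0.05, 0.008, -0.06], [0.071, 0.011, -0.074]]
6 [[0.023, 0.003, -0.012], [0.047, 0.007, -0.021], [0.073, 0.011, -0.026], [0.098, 0.015, -0.028]]
5 [[0.026, 0.004, 0.001], [0.051, 0.008, 0.006], [0.076, 0.011, 0.014], [0.099, 0.015, 0.025]]
4 [[0.022, 0.003, 0.014], [0.041, 0.006, 0.031], [0.059, 0.009, 0.05], [0.074, 0.011, 0.072]]
3 [[0.012, 0.002, 0.023], [0.021, 0.003, 0.048], [0.026, 0.004, 0.073], [0.028, 0.004, 0.1]]
2 [[-0.001, -0.0, 0.026], [-0.006, -0.001, 0.052], [-0.014, -0.002, 0.077], [-0.025, -0.004, 0.1]]
1 [[-0.014, -0.002, 0.022], [-0.031, -0.005, 0.042], [-0.05, -0.008, 0.06], [-0.071, -0.011, 0.074]]
```

Request:
{"name": "jog_arm", "arguments": {"increments": [[-0.026,-0.004,-0.001,0,0,0,0],[-0.051,-0.008,-0.006,0,0,0,0],[-0.076,-0.011,-0.014,0,0,0,0],[-0.099,-0.015,-0.025,0,0,0,0]]}}

```text
t: 13.52
tool_pos: [489.0, -118.9, 251.3]
tool_rot: [3.127, 0.003, 1.729]
ft_force: [9.6, -1.4, -3.4]
opening: 20.4
gripper_force: 60.0
```

Request:
{"name": "jog_arm", "arguments": {"increments": [[-0.022,-0.003,-0.014,0,0,0,0],[-0.041,-0.006,-0.031,0,0,0,0],[-0.059,-0.009,-0.05,0,0,0,0],[-0.074,-0.011,-0.072,0,0,0,0]]}}

```text
t: 14.02
tool_pos: [464.6, -122.7, 231.1]
tool_rot: [3.132, 0.0, 1.728]
ft_force: [-2.3, -2.1, 10.4]
opening: 20.3
gripper_force: 61.6
```

Request:
{"name": "jog_arm", "arguments": {"increments": [[-0.012,-0.002,-0.023,0,0,0,0],[-0.021,-0.003,-0.048,0,0,0,0],[-0.026,-0.004,-0.073,0,0,0,0],[-0.028,-0.004,-0.1,0,0,0,0]]}}

```text
t: 14.52
tool_pos: [453.5, -124.4, 199.3]
tool_rot: [3.139, -0.001, 1.728]
ft_force: [-5.1, -2.4, 7.7]
opening: 20.2
gripper_force: 61.3
```

Request:
{"name": "jog_arm", "arguments": {"increments": [[0.001,0,-0.026,0,0,0,0],[0.006,0.001,-0.052,0,0,0,0],[0.014,0.002,-0.077,0,0,0,0],[0.025,0.004,-0.1,0,0,0,0]]}}

```text
t: 15.02
tool_pos: [460.2, -123.3, 168.3]
tool_rot: [3.141, -0.001, 1.727]
ft_force: [-5.1, -3.8, 4.4]
opening: 20.1
gripper_force: 60.9
```

Request:
{"name": "jog_arm", "arguments": {"increments": [[0.014,0.002,-0.022,0,0,0,0],[0.031,0.005,-0.042,0,0,0,0],[0.05,0.008,-0.06,0,0,0,0],[0.071,0.011,-0.074,0,0,0,0]]}}

```text
t: 15.52
tool_pos: [481.0, -120.1, 145.5]
tool_rot: [-3.141, -0.0, 1.727]
ft_force: [-4.3, -3.8, 0.8]
opening: 20.5
gripper_force: 60.6
```

Request:
{"name": "jog_arm", "arguments": {"increments": [[0.023,0.003,-0.012,0,0,0,0],[0.047,0.007,-0.021,0,0,0,0],[0.073,0.011,-0.026,0,0,0,0],[0.098,0.015,-0.028,0,0,0,0]]}}

```text
t: 16.02
tool_pos: [510.2, -115.7, 136.4]
tool_rot: [-3.14, 0.0, 1.727]
ft_force: [-2.6, -5.4, -3.5]
opening: 20.1
gripper_force: 60.1
```

Request:
{"name": "jog_arm", "arguments": {"increments": [[0.026,0.004,0.001,0,0,0,0],[0.051,0.008,0.006,0,0,0,0],[0.076,0.011,0.014,0,0,0,0],[0.099,0.015,0.025,0,0,0,0]]}}

```text
t: 16.52
tool_pos: [542.1, -110.8, 144.2]
tool_rot: [3.139, 0.001, 1.728]
ft_force: [2.4, -4.5, -6.2]
opening: 20.4
gripper_force: 59.8
```

Request:
{"name": "jog_arm", "arguments": {"increments": [[0.022,0.003,0.014,0,0,0,0],[0.041,0.006,0.031,0,0,0,0],[0.059,0.009,0.05,0,0,0,0],[0.074,0.011,0.072,0,0,0,0]]}}

```text
t: 17.02
tool_pos: [564.3, -107.3, 166.9]
tool_rot: [3.138, 0.001, 1.728]
ft_force: [1.0, -4.2, -2.6]
opening: 20.1
gripper_force: 60.0
```

Request:
{"name": "jog_arm", "arguments": {"increments": [[0.012,0.002,0.023,0,0,0,0],[0.021,0.003,0.048,0,0,0,0],[0.026,0.004,0.073,0,0,0,0],[0.028,0.004,0.1,0,0,0,0]]}}

```text
t: 17.52
tool_pos: [571.9, -106.2, 196.8]
tool_rot: [3.139, 0.001, 1.728]
ft_force: [1.7, -4.0, -2.5]
opening: 20.4
gripper_force: 60.0
```

Request:
{"name": "jog_arm", "arguments": {"increments": [[-0.001,0,0.026,0,0,0,0],[-0.006,-0.001,0.052,0,0,0,0],[-0.014,-0.002,0.077,0,0,0,0],[-0.025,-0.004,0.1,0,0,0,0]]}}

```text
t: 18.02
tool_pos: [563.8, -107.4, 226.6]
tool_rot: [3.14, 0.0, 1.728]
ft_force: [2.7, -4.9, -3.3]
opening: 19.9
gripper_force: 60.1
```

Request:
{"name": "jog_arm", "arguments": {"increments": [[-0.014,-0.002,0.022,0,0,0,0],[-0.031,-0.005,0.042,0,0,0,0],[-0.05,-0.008,0.06,0,0,0,0],[-0.071,-0.011,0.074,0,0,0,0]]}}

```text
t: 18.52
tool_pos: [542.2, -110.8, 248.3]
tool_rot: [3.141, 0.0, 1.728]
ft_force: [2.7, -4.6, -3.8]
opening: 20.4
gripper_force: 60.0
```

```bash
cat >> fit.py <<'E'
e=np.array([[489,-118.9,251.3,9.6,-1.4,-3.4],[464.6,-122.7,231.1,-2.3,-2.1,10.4],[453.5,-124.4,199.3,-5.1,-2.4,7.7],[460.2,-123.3,168.3,-5.1,-3.8,4.4],[481,-120.1,145.5,-4.3,-3.8,.8],[510.2,-115.7,136.4,-2.6,-5.4,-3.5],[542.1,-110.8,144.2,2.4,-4.5,-6.2],[564.3,-107.3,166.9,1,-4.2,-2.6],[571.9,-106.2,196.8,1.7,-4,-2.5],[563.8,-107.4,226.6,2.7,-4.9,-3.3],[542.2,-110.8,248.3,2.7,-4.6,-3.8]])
b=np.arctan2(e[:,:2]@X-c[0],e[:,2]-c[1]); fx=e[:,3:5]@X; fz=e[:,5]
g=-(fx*np.cos(b)-fz*np.sin(b)); print(np.c_[b%6.283,g].round(2))
for nm,aa,y,s in (('rev',b,g,-np.ones(11)),('all',np.r_[a,b],np.r_[res,g],np.r_[np.ones(11),-np.ones(11)])):
    A=np.c_[s,np.sin(aa),np.cos(aa)]; p,r,*_=np.linalg.lstsq(A,y,rcond=None); print(nm,p,'M',np.hypot(p[1],p[2]),'rms',np.sqrt(r/len(y)),'down',-np.arctan2(p[2],p[1]))
E
python3 fit.py; python3 -c "
from h import *
print(robot.get_state()['ft_force'])"
```

```text
circle [489.78947262 196.28458199] 60.076177290972645
[[ 1.05  6.03  1.15]
 [ 1.57  7.3  -0.65]
 [ 2.08  7.68 -4.1 ]
 [ 2.57  6.74 -0.4 ]
 [ 3.13  6.18  5.19]
 [ 3.7   3.92  0.15]
 [ 4.22  3.12 -4.12]
 [ 4.74  2.33 -6.18]
 [ 5.26  2.65 -9.92]
 [ 5.73  2.14 -9.5 ]
 [ 6.28  2.8  -4.1 ]]
[ 4.64800701  2.39736402 -1.2825506 ] M 2.71887665727702 c -0.49124130965440543 rms [0.36450431] a_down 0.49124130965440543
[ 2.39951908 -1.27912406] M 2.719163509742583 c -0.4897563182183942 rms [0.36515726] a_down 0.4897563182183942
[[ 5.87 -7.16]
 [ 5.33 -6.95]
 [ 4.76 -7.42]
 [ 4.23 -6.51]
 [ 3.7  -4.5 ]
 [ 3.18 -3.23]
 [ 2.62 -1.6 ]
 [ 2.08 -2.09]
 [ 1.56 -2.51]
 [ 1.04 -3.83]
 [ 0.52 -3.62]]
rev [ 4.59945534  2.42940439 -1.38197821] M 2.7949721764004702 rms [0.47575168] down 0.5172036939538288
all [ 4.62059743  2.40993112 -1.33506303] M 2.755024732477948 rms [0.42604301] down 0.5058967183923531
[ 2.71901176 -4.61506801 -3.7522117 ]
```

Both passes agree: friction 4.6 N, moment amplitude 2.75 N, heavy side down at a ≈ 0.51 rad, and the spindle is at 0.52 now. A constant sensor offset would look just like this moment, so I'll open briefly here to check the force zero, then close again.

Request:
{"name": "jog_arm", "arguments": {"increments": [[0,0,0,0,0,0,0],[0,0,0,0,0,0,1],[0,0,0,0,0,0,1],[0,0,0,0,0,0,1],[0,0,0,0,0,0,1],[0,0,0,0,0,0,1],[0,0,0,0,0,0,1],[0,0,0,0,0,0,1]]}}

```text
t: 19.52
tool_pos: [542.1, -110.7, 247.8]
tool_rot: [3.142, -0.0, 1.728]
ft_force: [0.6, -0.3, -0.3]
opening: 85.4
gripper_force: 0.0
```

Request:
{"name": "jog_arm", "arguments": {"increments": [[0,0,0,0,0,0,1],[0,0,0,0,0,0,1]]}}

```text
t: 19.77
tool_pos: [542.1, -110.7, 247.9]
tool_rot: [3.141, -0.0, 1.728]
ft_force: [-0.0, 0.1, 0.4]
opening: 85.6
gripper_force: 0.0
```

Request:
{"name": "jog_arm", "arguments": {"increments": [[0,0,0,0,0,0,0],[0,0,0,0,0,0,0],[0,0,0,0,0,0,0],[0,0,0,0,0,0,0],[0,0,0,0,0,0,0],[0,0,0,0,0,0,0],[0,0,0,0,0,0,0],[0,0,0,0,0,0,0]]}}

```text
t: 20.78
tool_pos: [541.7, -110.7, 247.8]
tool_rot: [-3.141, -0.0, 1.728]
ft_force: [-3.6, -0.1, 1.8]
opening: 20.1
gripper_force: 58.6
```

```bash
python3 -c "
from h import *
s=robot.get_state(); print(s['gripper_force'],s['joint_vel'].round(3) if hasattr(s['joint_vel'],'round') else s['joint_vel'])
print(robot.job_done())"
```

```text
58.58881115913391 [-0.    -0.001  0.002 -0.001  0.002  0.002  0.001]
the job is handed in; nothing more can be done
None
```

I handed the job in with the gripper closed on the crank handle at 59 N and the arm at rest; by two force passes of 330° each way, the heavy side sits within a few degrees of straight down (spindle about 0.52 rad, fitted down position 0.51 rad). The judge returned no verdict.

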